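# Lay out the piled lunch boxes

## Robot

A 6-joint arm with a two-finger parallel gripper is mounted at the origin on a cart in front of the work surface, level with it; the furniture and walls round the work are solid. World frame = base frame: x ahead of the robot, y to its left, z up, the work surface at z = 0. Lengths are in mm, angles in rad, forces in N, time in s.
With the tool pointing down it reaches from about 350 to 725 mm from the base axis. Payload 6 kg.
Tool frame: the origin (TCP) lies midway between the tips of the shut fingers; the grasp point (between the pads) lies 19 mm behind it; z points along the fingers, y is the line along which they close (so a half turn about z gives the same grasp; the last joint's range is limited). The gripper opens to 85 mm and grips with 20 to 120 N. Pads are 22 mm wide; open, the fingers measure 114 mm over their backs; the gripper's body (76 mm by 85 mm) begins 54 mm behind the grasp point. The pads swing forward as they close: fully open they stand 13 mm farther back than shut.
Start: joints at [-0.974, 0.04, 0.085, 0, -1.615, -0.334], TCP at [155.881, -579.374, 231.261] pointing down, gripper open.
Joint ranges: [-2.56, 2.56], [-1.29, 2.01], [-1.08, 1.49], [-3.29, 1.98], [-2.81, -0.18], [-2.99, 2.99]. Speed limits (rad/s): [2.57, 2.57, 3.01, 3.14, 3.14, 3.14].

## Interface

Orientations are given as [roll, pitch, yaw] about the fixed x, y, z axes, in that order (R = Rz(yaw) Ry(pitch) Rx(roll)).
In Python, from plant import * gives the robot as it stands. Calls block until the motion is done:
- move_to(position, orientation): joint-space move of the TCP to a pose.
- movel(position, orientation=None, max_speed=150, stop_force=None): straight line of the TCP; orientation=None keeps the orientation; max_speed is the mean speed in mm/s. With stop_force (N) it stops when the force on the tool has changed by that much, and returns True; else False.
- set_joints(angles): joint-space move.
- set_gripper(opening, force=None): finger opening in mm; force is the grip in N (None keeps the last); returns when the fingers have stopped.
- wait(seconds).
- solve_ik(position, orientation): joint angles nearest the present ones, or None.
- state(): the state.
- snapshot(name): name is "scene" or "side" or "wrist"; returns the picture (400x640x3 uint8, red, green, blue); there is no depth.
- camera_params(name): a dict with "fx", "fy", "cx", "cy" (pixels), "camera_from_world" (4x4, takes a point from world to camera coordinates); the wrist camera has in their place "T_tool_cam" (4x4, takes a point from camera to tool coordinates, whose origin is the TCP and whose axes are the flange's). Camera axes: x right, y down, z forward; pixel columns grow to the right and rows downward; lengths in mm; the calibration is good to about 2 mm. The wrist camera is an equidistant fisheye: a pixel r from the principal point sees the ray r / f radians off the axis. A picture is of the moment at which its call begins: read the wrist's pose just before it. camera_params takes no time and is no camera call.
A pose or a line that the arm cannot do raises Unreachable and nothing moves.
- finish_job(): hands the job in; it is judged then, once.
Trained networks look in the newest picture that a camera, given by its name, has taken for a name from the list of things; names that differ only in an ending like _2 or _b are one class to them, and where a whole thing is asked for, a point or a joint stands for the part that bears it (a point fixed in the world has none). Each returns a list of dicts, best first, with "p" (0 to 1); they miss things now and then, are a little off and sometimes report something else, mostly with a low value. They report only what shows in the picture. A call takes as long as a camera call.
- masks_of(camera, thing): "pixels" (400x640 bool, what is visible of it) and "box" ([left, top, right, bottom] in pixels, round what is visible of it).
The state is a dict: "time": time; "q": joint angles; "qvel": joint speeds; "joint_efforts": joint torques, N m; "ee_pos": TCP position; "eef_rot": TCP orientation; "wrist_force": force on the tool from outside, world axes, zero at the start; "ft_torque": the same for the moment, N m; "grip_width": finger opening in mm; "grip_force": force on a finger pad.
Only numpy, scipy, OpenCV 4.12 (cv2) and the standard library are available. Lean on these libraries where they do the work, as an engineer would, in place of code of your own. Each camera call takes 0.05 s, during which the arm holds its last target. There are 200 camera calls.

## Task

Take the pile of lunch boxes apart and set the red, yellow and blue boxes each flat on the mat of its own colour, in the middle and lengthwise along the mat. Then set the green box flat on top of the blue one, lined up with it but stepped back about 3 cm towards the end away from the blue box's lifting tab, so that the blue tab and that strip of blue lid stay uncovered. Keep the boxes level while you carry them, and do not disturb the salt shaker, the small tin or the small jar.

Things in the scene. Friction and masses are not known exactly. Their poses are not given: they have to be found in the camera images.
- box_yellow: Lunch box with a yellow lid: white body, 120 (own x) x 62 (own y) x 38 mm high with its fixed flat lid, straight sides, 200 g; lid-coloured lifting tab 30 mm wide sticks out 11 mm at its -x end, 33 mm up. Origin: centre of underside, z up. Top of the pile at first.
- box_blue: Lunch box with a blue lid: white body, 120 (own x) x 62 (own y) x 38 mm high with its fixed flat lid, straight sides, 200 g; lid-coloured lifting tab 30 mm wide sticks out 11 mm at its -x end, 33 mm up. Origin: centre of underside, z up. Third from the bottom of the pile at first.
- box_red: Lunch box with a red lid: white body, 120 (own x) x 62 (own y) x 38 mm high with its fixed flat lid, straight sides, 200 g; lid-coloured lifting tab 30 mm wide sticks out 11 mm at its -x end, 33 mm up. Origin: centre of underside, z up. Second from the bottom of the pile at first.
- box_green: Lunch box with a green lid: white body, 120 (own x) x 62 (own y) x 38 mm high with its fixed flat lid, straight sides, 200 g; lid-coloured lifting tab 30 mm wide sticks out 11 mm at its -x end, 33 mm up. Origin: centre of underside, z up. Bottom of the pile at first, on the worktop. Each box in the pile lies flat on the one below, stepped about 21 mm towards +x.
- mat_red: Flat red place mat with a thin white border line, 150 mm (own x) x 92 mm (own y), 3 mm thick, fixed to the worktop. Origin: centre of its underside, on the worktop.
- mat_yellow: Flat yellow place mat with a thin white border line, 150 mm (own x) x 92 mm (own y), 3 mm thick, fixed to the worktop. Origin: centre of its underside, on the worktop.
- mat_blue: Flat blue place mat with a thin white border line, 150 mm (own x) x 92 mm (own y), 3 mm thick, fixed to the worktop. Origin: centre of its underside, on the worktop.
- salt_shaker: Bystander, to be left where it stands: a glass salt shaker with a grey domed cap, 44 mm across, 90 mm tall. Origin: centre of its underside.
- tin_small: Bystander, to be left where it stands: a small food tin with a dark blue and white label and bare metal top, 58 mm across, 72 mm tall. Origin: centre of its underside.
- jar_small: Bystander, to be left where it stands: a small glass jar of red preserve with a pale grey lid, 58 mm across, 85 mm tall. Origin: centre of its underside.

How it is judged (in metres and radians):
At the end, for the whole second after the job is handed in: Red, yellow and blue boxes lie flat on the mats of their colours, within 15 mm of centre and 0.2 rad of lengthwise. Green lies flat on blue, its centre 17 to 43 mm from blue's towards the end away from blue's tab, within 12 mm sideways and 0.2 rad (either way round). All released, at rest (horizontal distance between box_red and mat_red below 0.015 m and angle between the x axis of box_red and the x axis of mat_red, either way round below 0.2 rad and height (world z) of each of box_red, box_yellow, box_blue below 0.009 m and horizontal distance between box_yellow and mat_yellow below 0.015 m and angle between the x axis of box_yellow and the x axis of mat_yellow, either way round below 0.2 rad and horizontal distance between box_blue and mat_blue below 0.015 m and angle between the x axis of box_blue and the x axis of mat_blue, either way round below 0.2 rad and x of box_green in the frame of box_blue between 0.017 and 0.043 m and y of box_green in the frame of box_blue between -0.012 and 0.012 m and z of box_green in the frame of box_blue between 0.034 and 0.043 m and angle between the x axis of box_green and the x axis of box_blue, either way round below 0.2 rad and angle between each of box_red, box_yellow, box_blue, box_green's own z axis and vertical below 0.08 rad and linear speed of each of box_red, box_yellow, box_blue, box_green below 0.02 m/s and angular speed of each of box_red, box_yellow, box_blue, box_green below 0.2 rad/s); the robot touches nothing.
It fails at once if a lunch box is tipped by more than 35 degrees (angle between any of box_red, box_yellow, box_blue, box_green's own z axis and vertical above 0.61 rad).
It fails at once if the salt_shaker is shifted by more than 3 cm or knocked over (distance of salt_shaker from where it was at the start of the episode above 0.03 m or angle between salt_shaker's own z axis and vertical above 0.5 rad).
It fails at once if the tin_small is shifted by more than 3 cm or knocked over (distance of tin_small from where it was at the start of the episode above 0.03 m or angle between tin_small's own z axis and vertical above 0.5 rad).
It fails at once if the jar_small is shifted by more than 3 cm or knocked over (distance of jar_small from where it was at the start of the episode above 0.03 m or angle between jar_small's own z axis and vertical above 0.5 rad).
It also fails if it takes over 120 s, if anything falls off the work surface, if the arm or the gripper's body presses on something with over 40 N, if the wrist force passes 120 N, or if a joint passes its speed limit or range.

## Working session

There is one attempt and no reset: what is moved stays moved. The work goes in short steps, each a Python script; the robot and the scene stay as the last script left them, time stands still between calls to the robot, and variables do not carry over. Pictures are saved under pics/ and viewed, at most 14 in all, crops included, and the job is handed in when it is done.

```bash
mkdir -p pics; ls; python3 - <<'E'
from plant import *
import cv2,numpy as np
for n in("scene","side"):
    im=snapshot(n); cv2.imwrite(f"pics/{n}0.png",im[...,::-1]); p=camera_params(n)
    print(n,{k:np.round(v,3).tolist() for k,v in p.items()})
    for t in "box_yellow box_blue box_red box_green mat_red mat_yellow mat_blue salt_shaker tin_small jar_small".split():
        print(t,[(round(m["p"],2),m["box"]) for m in masks_of(n,t)][:2])
p=camera_params("wrist");print({k:np.round(v,3).tolist() for k,v in p.items()})
print(state())
E
```

```text
pics
scene {'fx': 372.362, 'fy': 372.362, 'cx': 312.357, 'cy': 204.978, 'camera_from_world': [[-0.812, -0.583, -0.008, 498.995], [-0.244, 0.353, -0.903, 212.313], [0.53, -0.732, -0.429, 748.88], [0.0, 0.0, 0.0, 1.0]]}
box_yellow [(0.81, [360.4, 153.1, 402.8, 175.6])]
box_blue [(0.72, [366.2, 167.0, 409.7, 185.4])]
box_red [(0.59, [367.5, 181.1, 409.3, 195.6])]
box_green [(0.95, [376.5, 194.7, 416.0, 212.3])]
mat_red [(0.68, [239.7, 307.6, 328.4, 358.7]), (0.52, [187.0, 231.7, 216.1, 270.8])]
mat_yellow [(0.75, [275.9, 248.3, 340.9, 279.8]), (0.5, [377.5, 193.2, 416.7, 211.3])]
mat_blue [(0.68, [333.0, 214.9, 390.5, 237.1])]
salt_shaker [(0.69, [266.2, 198.9, 277.4, 226.8])]
tin_small [(0.92, [313.8, 175.0, 330.9, 198.8])]
jar_small [(0.77, [185.1, 230.1, 216.8, 272.1])]
side {'fx': 409.909, 'fy': 409.909, 'cx': 315.804, 'cy': 207.239, 'camera_from_world': [[0.996, -0.093, 0.01, -584.825], [-0.052, -0.64, -0.766, 132.861], [0.078, 0.762, -0.642, 1266.295], [0.0, 0.0, 0.0, 1.0]]}
box_yellow [(0.71, [281.9, 258.8, 335.9, 295.1]), (0.44, [267.2, 294.0, 321.5, 315.0])]
box_blue [(0.78, [2
[... 657 characters left out ...]
 1.1, 'q': array([-9.74306989e-01,  4.02066004e-02,  8.47811874e-02,  1.95137570e-05,
       -1.61552761e+00, -3.33709816e-01]), 'qvel': array([ 5.33082404e-04, -5.11197360e-07,  2.04359789e-04, -9.73659118e-04,
       -3.79917391e-04,  9.38940348e-04]), 'joint_efforts': array([-1.19102730e-03, -3.67932951e+01,  3.47436047e+01,  6.93295062e+00,
       -1.06175226e-03,  5.15141210e-05]), 'ee_pos': array([ 155.86302939, -579.36653067,  231.25093414]), 'eef_rot': array([ 3.14145099e+00, -6.97447265e-05, -2.87881400e+00]), 'wrist_force': array([ 0.57980456,  0.31721062, -0.48186332]), 'ft_torque': array([-0.03357332, -0.04215412, -0.0474904 ]), 'grip_force': 0.0, 'grip_width': 85.17356285253439}
```

```bash
python3 - <<'E'
import cv2,numpy as np
a=cv2.imread("pics/scene0.png");b=cv2.imread("pics/side0.png")
c=np.vstack([cv2.resize(a[140:370,170:430],(800,708))[:300*9//9*2+108],])
cv2.imwrite("pics/a.png",cv2.resize(a[145:365,170:430],(709,600)))
cv2.imwrite("pics/b.png",cv2.resize(b[150:340,220:420],(632,600)))
E
```

```text
(no output)
```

View pics/a.png

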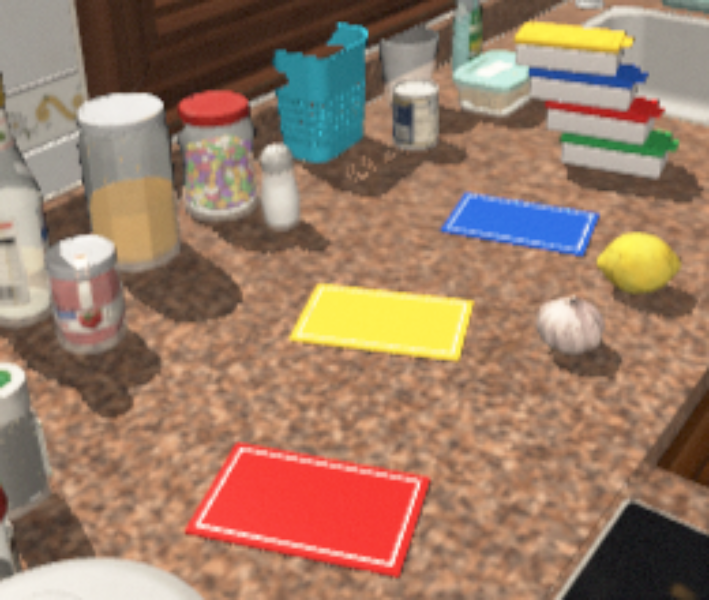

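View pics/b.png

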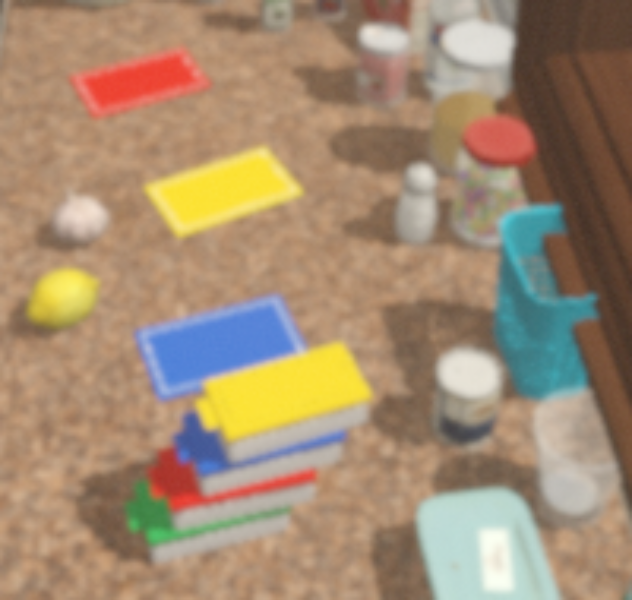

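The scene view shows yellow, blue, red and green stacked from the top down, with their tabs towards -x. The three mats are clear at about (285,265), (308,262) and (284,330) px. Next I'll measure by colour and project onto planes of known height.

```bash
cat > h.py <<'E'
from plant import *
import cv2,numpy as np
HUE={'red':[(0,7),(174,180)],'yellow':[(23,33)],'blue':[(106,122)],'green':[(50,78)]}
def cmask(im,c):
    hsv=cv2.cvtColor(np.ascontiguousarray(im),cv2.COLOR_RGB2HSV)
    m=np.zeros(im.shape[:2],np.uint8)
    for a,b in HUE[c]: m|=cv2.inRange(hsv,(a,150,60),(b,255,255))
    return m
def blobs(m,n=3,amin=60):
    k,l,s,_=cv2.connectedComponentsWithStats(m)
    o=[i for i in np.argsort(-s[1:,4])+1 if s[i,4]>=amin][:n]
    return [(l==i).astype(np.uint8) for i in o]
def rays(name,uv,pose=None):
    p=camera_params(name); uv=np.asarray(uv,float)
    x=(uv[:,0]-p['cx'])/p['fx'];y=(uv[:,1]-p['cy'])/p['fy']
    if name!='wrist':
        M=np.linalg.inv(p['camera_from_world']); d=np.c_[x,y,np.ones_like(x)]
    else:
        from scipy.spatial.transform import Rotation as R
        r=np.hypot(x,y)+1e-12
        d=np.c_[np.sin(r)*x/r,np.sin(r)*y/r,np.cos(r)]
        T=np.eye(4);T[:3,:3]=R.from_euler('xyz',pose[1]).as_matrix();T[:3,3]=pose[0]
        M=T@p['T_tool_cam']
    return M[:3,3],d@M[:3,:3].T
def toplane(name,uv,z,pose=None):
    o,d=rays(name,uv,pose); return (o+d*((z-o[2])/d[:,2])[:,None])[:,:2]
def rect(name,blob,z,pose=None):
    "centre, (long,short), long axis angle in (-pi/2,pi/2], of a blob on plane z"
    c=max(cv2.findContours(blob,cv2.RETR_EXTERNAL,cv2.CHAIN_APPROX_NONE)[0],key=len)[:,0]
    w=toplane(name,c,z,pose).astype(np.float32)
    (cx,cy),(a,b),t=cv2.minAreaRect(w); t=np.radians(t)
    if a<b: a,b,t=b,a,t+np.pi/2
    return np.round([cx,cy,a,b,(t+np.pi/2)%np.pi-np.pi/2],3)
E
python3 - <<'E'
from h import *
for n in("scene","side"):
    im=cv2.imread(f"pics/{n}0.png")[...,::-1]
    for c in HUE:
        for b in blobs(cmask(im,c)):
            ys,xs=np.nonzero(b)
            print(n,c,xs.min(),ys.min(),xs.max(),ys.max(),len(xs),'z3',rect(n,b,3),'z152' ,rect(n,b,152))
E
```

```text
scene red 244 311 321 350 1968 z3 [4.20917e+02 3.62858e+02 1.31747e+02 7.29150e+01 3.63000e-01] z152 [3.16457e+02 4.79222e+02 9.35490e+01 5.17750e+01 3.63000e-01]
scene red 96 227 157 297 1542 z3 [900.969 399.309 313.078 108.583  -0.909] z152 [657.328 505.105 222.307  77.101  -0.909]
scene red 238 307 327 356 539 z3 [4.20132e+02 3.63740e+02 1.50719e+02 9.48910e+01 3.63000e-01] z152 [3.15900e+02 4.79848e+02 1.07021e+02 6.73800e+01 3.63000e-01]
scene yellow 281 252 338 272 867 z3 [5.12315e+02 1.51421e+02 1.30830e+02 6.99130e+01 4.11000e-01] z152 [381.356 329.087  92.898  49.643   0.411]
scene yellow 389 230 418 251 467 z3 [365.596 -72.634 112.62   71.798  -1.555] z152 [277.176 169.992  79.968  50.981  -1.555]
scene yellow 359 153 401 163 270 z3 [ 7.31559e+02 -6.72678e+02  1.78774e+02  1.01300e+02  2.22000e-01] z152 [ 5.37035e+02 -2.56081e+02  1.26942e+02  7.19300e+01  2.22000e-01]
scene blue 332 217 388 238 630 z3 [ 4.97959e+02 -7.38740e+01  1.47752e+02  8.75160e+01  2.60000e-01] z152 [3.71162e+02 1.69111e+02 1.04914e+02 6.21430e+01 2.60000e-01]
scene blue 364 169 406 176 159 z3 [ 630.
[... 693 characters left out ...]
e+01  5.94460e+01 -7.10000e-01]
side yellow 282 259 336 288 941 z3 [ 5.52736e+02 -1.45158e+02  1.53915e+02  7.56330e+01  3.06000e-01] z152 [ 5.42650e+02 -2.73365e+02  1.28933e+02  6.33570e+01  3.06000e-01]
side yellow 271 199 310 221 503 z3 [5.16601e+02 1.47142e+02 1.33393e+02 8.23780e+01 4.12000e-01] z152 [ 5.12379e+02 -2.85100e+01  1.11742e+02  6.90070e+01  4.12000e-01]
side yellow 229 236 249 252 192 z3 [ 3.39172e+02 -1.03000e-01  7.47970e+01  5.19770e+01  9.55000e-01] z152 [ 363.749 -151.855   62.656   43.54     0.955]
side blue 269 249 310 270 521 z3 [ 4.99219e+02 -7.96330e+01  1.19022e+02  5.88300e+01  2.84000e-01] z152 [ 4.97819e+02 -2.18477e+02  9.97030e+01  4.92810e+01  2.84000e-01]
```

```bash
python3 - <<'E'
from h import *
def look(tag,x,y,z,yaw,c,h,off=60):
    # stand so that the camera (60-72mm along tool x, looking back) sees x,y
    move_to([x-off*np.cos(yaw),y-off*np.sin(yaw),z],[np.pi,0,yaw]); wait(.3)
    s=state(); pose=(s['ee_pos'],s['eef_rot']); im=snapshot('wrist'); cv2.imwrite(f"pics/w_{tag}.png",im[...,::-1])
    k=np.ones((5,5),np.uint8)
    for b in blobs(cv2.morphologyEx(cmask(im,c),cv2.MORPH_CLOSE,k),2,400): print(tag,rect('wrist',b,h,pose),b.sum(),np.round(s['q'],2))
look('pile',546,-268,330,.3-np.pi,'yellow',152,0)
look('mblue',498,-76,250,.27-np.pi,'blue',3,0)
look('myellow',513,150,250,.41-np.pi,'yellow',3,0)
look('mred',420,363,250,.36-np.pi,'red',3,0)
a=[cv2.imread(f"pics/w_{t}.png") for t in('pile','mblue','myellow','mred')]
cv2.imwrite("pics/w.png",cv2.resize(np.vstack([np.hstack(a[:2]),np.hstack(a[2:])]),(800,500),interpolation=cv2.INTER_AREA))
print(state()['time'])
E
```

```text
pile [ 5.41785e+02 -2.67936e+02  1.28717e+02  6.01510e+01  2.79000e-01] 6340 [-0.13  0.1   0.32  0.   -1.8  -1.14]
pile [5.01073e+02 1.06480e+01 1.02536e+02 6.32700e+01 4.07000e-01] 2520 [-0.13  0.1   0.32  0.   -1.8  -1.14]
mblue [ 4.99525e+02 -7.95480e+01  1.47611e+02  9.07890e+01  2.69000e-01] 7896 [ 0.25 -0.21 -0.12  0.   -1.67 -1.55]
mblue [ 513.079 -324.201  127.3     71.485    0.9  ] 1276 [ 0.25 -0.21 -0.12  0.   -1.67 -1.55]
myellow [5.12154e+02 1.50961e+02 1.49022e+02 9.17420e+01 4.10000e-01] 8088 [ 0.66 -0.13 -0.05  0.   -1.66 -1.82]
myellow [ 5.86112e+02 -4.87059e+02  2.25482e+02  1.01168e+02  3.92000e-01] 2046 [ 0.66 -0.13 -0.05  0.   -1.66 -1.82]
mred [4.20852e+02 3.62518e+02 1.50479e+02 9.27820e+01 3.62000e-01] 8217 [ 1.07 -0.08  0.    0.   -1.65 -2.29]
mred [ 9.61768e+02 -4.77760e+01  1.31072e+02  8.29640e+01 -4.71000e-01] 754 [ 1.07 -0.08  0.    0.   -1.65 -2.29]
7.0417
```

View pics/w.png

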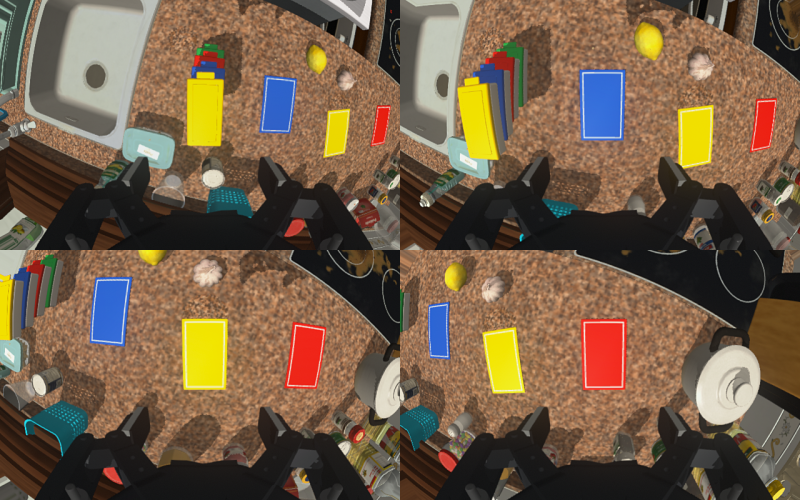

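The wrist rectangles match the known sizes: mats come out near 150x92, and the yellow lid near 129x60 with its tab. That's good enough to move yellow and then re-measure the pile.

```bash
cat >> h.py <<'E'
MAT={'blue':(499.5,-79.5,.269),'yellow':(512.2,151,.41),'red':(420.9,362.6,.362)}
D=2.0   # TCP above the underside of the box when grasping
def ori(a): return [np.pi,0,a-np.pi]
def look(c,x,y,a,h,z=None,tag=None):
    move_to([x,y,z or h+180],ori(a)); wait(.25)
    s=state(); im=snapshot('wrist')
    if tag: cv2.imwrite(f"pics/{tag}.png",im[...,::-1])
    pose=(s['ee_pos'],s['eef_rot']); out=[]
    for b in blobs(cv2.morphologyEx(cmask(im,c),cv2.MORPH_CLOSE,np.ones((5,5),np.uint8)),4,300):
        r=rect('wrist',b,h,pose)
        if np.hypot(r[0]-x,r[1]-y)<60: out.append(r)
    return out
def boxpose(r): return r[0]+5.5*np.cos(r[4]),r[1]+5.5*np.sin(r[4]),r[4]
def pick(x,y,a,zb):
    set_gripper(85)
    move_to([x,y,zb+75],ori(a))
    print('stop',movel([x,y,zb+D],max_speed=90,stop_force=15))
    set_gripper(50,45); s=state()
    print('grip',s['grip_width'],s['grip_force'],s['ee_pos'])
    movel([x,y,zb+D+12],max_speed=40); movel([x,y,max(zb+60,120)],max_speed=120)
def place(x,y,a,zb,zc):
    s=state(); 
    if s['ee_pos'][2]<zc-1: movel([*s['ee_pos'][:2],zc],max_speed=150)
    move_to([x,y,zc],ori(a)); print('width',state()['grip_width'])
    movel([x,y,zb+D+12],max_speed=120)
    print('stop',movel([x,y,zb+D-1],max_speed=15,stop_force=4),state()['ee_pos'],state()['wrist_force'])
    wait(.2); set_gripper(84); movel([x,y,zb+D+60],max_speed=120)
E
python3 - <<'E'
from h import *
pick(547.1,-266.4,.279,114)
place(*MAT['yellow'],3,180)
print(look('yellow',*MAT['yellow'],41,tag='p1'))
print(look('blue',526.5,-272,.279,114,tag='p2'),state()['time'])
a=[cv2.imread(f"pics/{t}.png") for t in('p1','p2')]
cv2.imwrite("pics/p12.png",cv2.resize(np.hstack(a),(800,250),interpolation=cv2.INTER_AREA))
E
```

```text
stop False
grip 61.280524834345606 50.173702239990234 [ 547.65410856 -266.52984825  117.02012233]
width 61.40780655704657
stop True [512.21833335 150.99338471   6.004407  ] [1.0313599  0.24815579 4.22489109]
[array([5.05109e+02, 1.47653e+02, 1.32616e+02, 8.20790e+01, 4.10000e-01])]
[array([ 5.21408e+02, -2.70802e+02,  1.28195e+02,  6.02930e+01,
        2.26000e-01])] 19.9
```

View pics/p12.png

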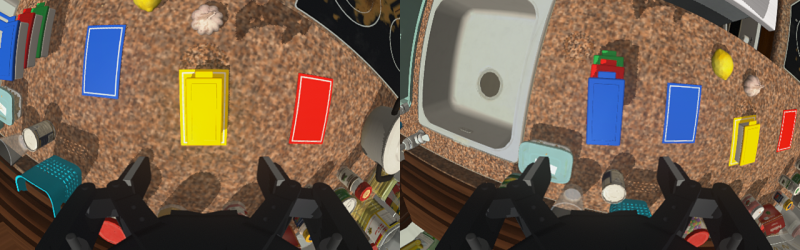

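Yellow sits inside its mat, at about (205,107) in the left half of the picture. Blue is now uncovered at about (605,110) in the right half, and its size is consistent. Continuing with blue and red.

```bash
python3 - <<'E'
from h import *
pick(526.8,-269.6,.226,76)
place(*MAT['blue'],3,140)
print(look('blue',*MAT['blue'],41,tag='p3'))
print(look('red',506,-275,.25,76,tag='p4'),state()['time'])
a=[cv2.imread(f"pics/{t}.png") for t in('p1','p3','p4')]
cv2.imwrite("pics/p34.png",np.hstack([a[0][90:390,200:420],a[1][90:390,200:420],a[2][60:360,180:500]]))
E
```

```text
stop False
grip 61.50639446349059 50.509015917778015 [ 527.30967686 -269.73307068   78.95870583]
width 61.36094466255232
stop True [499.48717505 -79.50053608   5.93625439] [ 0.95504343 -0.47485852  2.27967937]
[array([ 4.92489e+02, -8.16120e+01,  1.31832e+02,  8.12820e+01,
        2.66000e-01])]
[array([ 4.99703e+02, -2.76458e+02,  1.29284e+02,  6.18560e+01,
        1.77000e-01])] 29.225
```

View pics/p34.png

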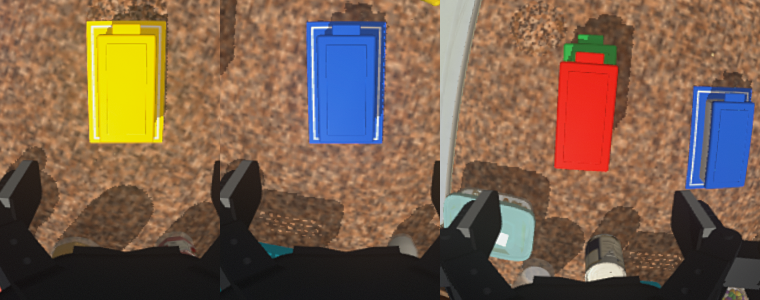

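The yellow and blue lids (left and middle crops) lie squarely on their mats with the tabs at the top. Red is fully uncovered at about (586,115). I'll check those placings numerically and move red.

```bash
python3 - <<'E'
from h import *
# lid corners (crop px +offset 200,90): left-top,right-top,right-bot,left-bot
for c,q in (('yellow',[(97,35),(156,35),(156,138),(94,138)]),('blue',[(99,36),(155,36),(157,138),(97,138)])):
    m=MAT[c]; w=toplane('wrist',np.array(q)+[200,90],41,(np.array([m[0],m[1],221]),np.array(ori(m[2]))))
    d=w.mean(0)-m[:2]; u=np.array([np.cos(m[2]),np.sin(m[2])])
    print(c,np.round(w,1).tolist(),'off along/across',d@u,d@[-u[1],u[0]])
pick(505.1,-275.5,.177,38)
place(*MAT['red'],3,140)
print(look('red',*MAT['red'],41,tag='p5'))
print(look('green',484,-280,.2,38,tag='p6'),state()['time'])
a=[cv2.imread(f"pics/{t}.png") for t in('p5','p6')]
cv2.imwrite("pics/p56.png",np.hstack([a[0][90:390,200:420],a[1][60:360,180:500]]))
E
```

```text
yellow [[470.4, 100.4], [446.1, 156.4], [549.2, 204.1], [576.9, 140.3]] off along/across -1.7045367966992437 -0.005464078834858721
blue [[451.5, -121.4], [436.1, -65.6], [543.3, -31.0], [561.1, -95.9]] off along/across -1.173646673415291 1.3829811658803832
stop False
grip 61.404293702127774 51.10835552215576 [ 505.64018201 -275.67176827   40.92349645]
width 61.676216263757965
stop True [420.8855778  362.57827994   5.93861333] [ 0.29059365 -0.16605051  3.738565  ]
[array([4.13227e+02, 3.59765e+02, 1.33804e+02, 8.28940e+01, 3.61000e-01])]
[array([ 4.78232e+02, -2.78307e+02,  1.26493e+02,  5.96440e+01,
        2.09000e-01])] 41.7583
```

View pics/p56.png

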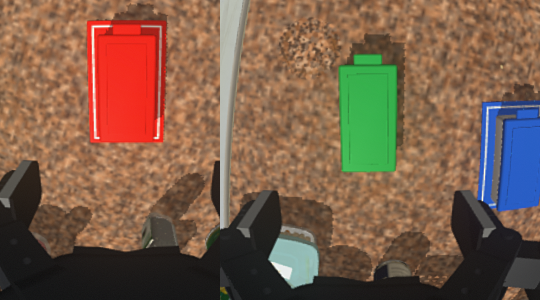

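All three placed boxes are within about 2 mm. Green is free, so it goes onto blue.

```bash
python3 - <<'E'
from h import *
pick(483.6,-277.2,.209,0)
place(527.5,-71.8,.269,41,140)
print(look('green',527.5,-71.8,.269,79,z=221,tag='p7'))
s=state();im=snapshot('side');cv2.imwrite("pics/s7.png",im[...,::-1]);print(s['time'],s['grip_width'])
a=cv2.imread("pics/p7.png")[60:400,160:480]; b=cv2.resize(cv2.imread("pics/s7.png")[150:320,220:420],(400,340))
cv2.imwrite("pics/p7s.png",np.hstack([a,b]))
E
```

```text
stop False
grip 60.99101766433395 51.17964148521423 [ 484.21579696 -277.37502759    2.92561985]
width 61.25833139304519
stop True [527.46313283 -71.83289971  43.96033771] [-0.3653139  -0.67599939  3.80528969]
[array([ 5.21617e+02, -7.30020e+01,  1.27922e+02,  5.97750e+01,
        2.68000e-01])]
50.125 84.05099201517619
```

View pics/p7s.png

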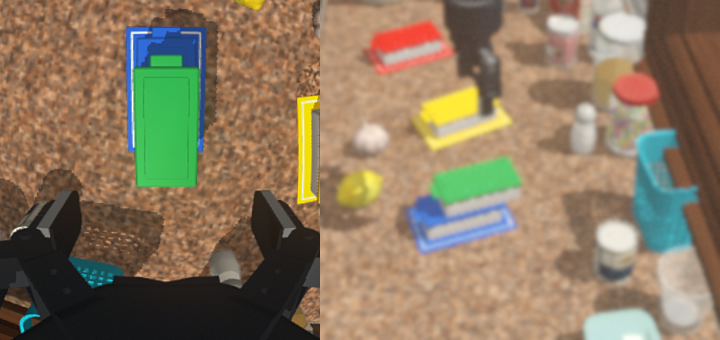

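Green sits level on blue, about 29 mm back, with blue's tab and that strip of its lid uncovered. The shaker, tin and jar look undisturbed, and the gripper is clear and open.

```bash
python3 -c "
from plant import *
wait(.3); print(finish_job())"
```

```text
the job is handed in; nothing more can be done
None
```

The job is handed in, verdict not shown: red, yellow and blue are on their mats (yellow and blue measured within about 2 mm of centre, red judged by eye), green lies flat on blue stepped back about 29 mm, and the shaker, tin and jar looked undisturbed.

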